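# Sort spoons and fork into the leaning cutlery holders

## Robot

A 7-joint arm with a two-finger parallel gripper is mounted at the origin on the work surface. World frame = base frame: x ahead of the robot, y to its left, z up, the work surface at z = 0. Lengths are in m, angles in rad, forces in N, time in s.
With the tool pointing down it reaches from about 0.4 to 0.85 m from the base axis. Payload 4.5 kg.
Tool frame: the origin (TCP) lies on the centre line of the jaws, within the pads' length; the fingertips stand r.tips_ahead ahead of it and the grasp point (between the pads) is the TCP (r.tips_ahead is the distance from the TCP to the fingertips, in m); z points along the fingers, y is the direction in which the jaws open and shut (so a half turn about z gives the same grasp; the last joint's range is limited). The gripper opens to 88 mm and grips with 3 to 60 N. Pads are 18 mm wide; open, the fingers measure 123 mm over their backs; the gripper's body (75 mm by 187 mm) begins 45 mm behind the grasp point.
Start: joints at [0.034, 0.689, -0.195, 1.565, 0.157, 0.902, -0.215], TCP at [0.625, 0, 0.258] pointing down, gripper open.
Joint ranges: [-3.01, 3.01], [-0.46, 2.08], [-1.47, 1.51], [0.13, 2.56], [-1, 4.14], [0.04, 2.09], [-2.66, 2.66]. Speed limits (rad/s): [2.57, 2.57, 3.14, 3.14, 3.14, 3.14, 3.14].

## Interface

Orientations are given as a unit quaternion [x, y, z, w].
In Python, from plant import r gives the robot as it stands.
- The arm moves only by the shell command python3 -m inch 'ROWS' [FORCE]. ROWS is JSON, a list of rows, each a list of 5 numbers: the shift along the world's x, y, z in units of 25 mm (1.0 is 25 mm), then the turn about the world's z in units of 6 degrees (1.0 is 6 degrees), then the finger opening in mm, from 0 to 88.1. A call has 1 to 5 rows; each row shifts and turns the commanded pose from where the row before left it; what a row does not reach is not made up. A row lasts 1/10 s, in which the tool goes at most 50 mm and 8.59 degrees, less where a joint would pass 70% of its speed; a pose out of reach is approached as far as the arm can. A call is refused whole if a number of a shift passes 1 or a number of a turn 1, either way. A call with a gripper value outside its range is refused whole. The fingers move at their own pace and stop on an object; FORCE is the grip in N (left out, the last holds). Time passes only in rows, so rows that do not move let the fingers close. It gives the time, the measured TCP pose, the force and the opening at its end, in the units of the state.
- r.get_state(): the state, without advancing time (a new reading comes with each control period).
- r.snapshot(name): name is "scene" or "side" or "wrist"; returns a dict with "pixels" (384x512x3 uint8, red, green, blue), "range_z" (384x512 float32, m along the optical axis (not along the pixel's ray), 0 where there is no reading), "K" (3x3 intrinsics, pixels), "position" and "attitude" of the camera in the world. Camera axes: x right, y up, looking along -z (the intrinsics and any distortion apply to the point x, -y, -z); pixel columns grow to the right and rows downward; lengths in m; the calibration is good to about 2 mm. A picture is of the moment at which its call begins.
- r.finish_job(): hands the job in, once; it reports no verdict.
The state is a dict: "clock": time; "q": joint angles; "qd": joint speeds; "joint_torque": joint torques, N m; "tool_pos": TCP position; "eef_rot": TCP orientation; "contact_force": force on the tool from outside, world axes, zero at the start; "moment": the same for the moment, N m; "opening": opening from 0.0 (shut) to 1.0 (fully open).
Only numpy, scipy, OpenCV 4.12 (cv2) and the standard library are available. Lean on these libraries where they do the work, as an engineer would, in place of code of your own. Each camera call takes 0.05 s, during which the arm holds its last target. There are 200 camera calls.

## Task

Tidy the cutlery for the guests: put both spoons into the round holder and the fork into the square one, handle first, each handle eased in gently until its end is felt to rest on the bottom of the holder; do not ram it. Leave the wine glasses, the candle glass and the salt shaker standing where they are.

Things in the scene. Friction and masses are not known exactly. Their poses are not given: they have to be found in the camera images.
- spoon_a: Steel soup spoon, 193 mm; round bowl 44 mm wide, 11 deep, centred at x = +41 mm. One of two alike. Lies along its x axis, z up; origin on the table plane under the neck. Grip the neck: 10 mm wide, 6 high, centre 11 mm up, x -11 to +20. Handle to -x, sloping down to a flat end 18 mm wide, 4 thick, x -80 to -130. 60 g, balances near x = -50.
- spoon_b: Steel soup spoon, 193 mm; round bowl 44 mm wide, 11 deep, centred at x = +41 mm. One of two alike. Lies along its x axis, z up; origin on the table plane under the neck. Grip the neck: 10 mm wide, 6 high, centre 11 mm up, x -11 to +20. Handle to -x, sloping down to a flat end 18 mm wide, 4 thick, x -80 to -130. 60 g, balances near x = -50.
- fork: Steel fork, 216 mm; four tines, 26 mm wide, to x = +86 mm. Lies along its x axis, z up; origin on the table plane under the neck. Grip the neck: 10 mm wide, 6 high, centre 11 mm up, x -11 to +20. Handle to -x, sloping down to a flat end 18 mm wide, 4 thick, x -80 to -130. 60 g, balances near x = -50.
- round_cup: Round steel cutlery holder, 76 mm across (70 inside), on a dark wooden stand. Fixed, leaning: axis rises 35 deg above level, mouth up and to the robot's left (about +y). Origin: centre of the underside; z along the axis out of the mouth, y level, x down to the lower wall. 105 mm long; inner floor at z = 4 mm; walls 3 mm; mouth's lips 69 and 132 mm above the table; foot 150 x 90 mm.
- square_cup: Square steel cutlery holder, 76 mm wide (70 inside), on a dark wooden stand. Fixed, leaning: axis rises 35 deg above level, mouth up and to the robot's left (about +y). Origin: centre of the underside; z along the axis out of the mouth, y level, x down to the lower wall. 105 mm long; inner floor at z = 4 mm; walls 3 mm; mouth's lips 69 and 132 mm above the table; foot 150 x 90 mm.
- wine_glass_big: Bystander: wine glass 188 mm tall, 80 mm wide, standing; origin under its foot.
- wine_glass_small: Bystander: wine glass 160 mm tall, 68 mm wide, standing; origin under its foot.
- candle_glass: Bystander: amber candle glass 60 mm tall, 68 mm wide; origin under it.
- salt_shaker: Bystander: steel salt shaker 68 mm tall, 40 mm wide; origin under it.
- spoon_a_end (a point): Point at the very end of the handle of spoon_a: 130 mm to -x of its origin, 2 mm above its underside.
- spoon_b_end (a point): Point at the very end of the handle of spoon_b: 130 mm to -x of its origin, 2 mm above its underside.
- fork_end (a point): Point at the very end of the handle of the fork: 130 mm to -x of its origin, 2 mm above its underside.
Mind the look-alikes: they are no part of the job. Leave any blue or purple look-alike of the spoon_a alone. Leave any pink or red look-alike of the part that bears round_cup alone.

How it is judged:
By the outcome, as a careful person would: the job done as asked, in the order asked, and still so for the second after the job is handed in, with the robot touching nothing.
It also fails if it takes over 72 s, if anything falls off the work surface, if the arm or the gripper's body presses on something with over 40 N, if the wrist force passes 120 N, or if a joint passes its speed limit or range.

## Working session

There is one attempt and no reset: what is moved stays moved. The work goes in short steps, Python scripts to look and compute and a shell command to move; the robot and the scene stay as the last step left them, time stands still between calls to the robot, and variables do not carry over. Pictures are saved under pics/ and viewed, about 8 in all and at most 12, crops included, and the job is handed in when it is done.

```bash
ls; mkdir -p pics
cat > h.py <<'E'
import numpy as np,cv2,pickle
from plant import r
from scipy.spatial.transform import Rotation as R
def rot(a):
    a=np.array(a,float)
    return a if a.shape==(3,3) else R.from_quat(a).as_matrix()
def snap(n,f):
    s=r.snapshot(n); cv2.imwrite(f'pics/{f}.png',s['pixels'][:,:,::-1]); pickle.dump(s,open(f'pics/{f}.pkl','wb')); return s
def cloud(s):
    z=s['range_z']; v,u=np.mgrid[:z.shape[0],:z.shape[1]]; K=s['K']
    p=np.stack([(u-K[0,2])/K[0,0]*z,-(v-K[1,2])/K[1,1]*z,-z],-1)
    w=p@rot(s['attitude']).T+np.array(s['position']); w[z<=0]=np.nan; return w
def proj(s,p):
    c=(np.array(p)-s['position'])@rot(s['attitude']); K=s['K']
    return K[0,2]+K[0,0]*c[...,0]/-c[...,2], K[1,2]+K[1,1]*-c[...,1]/-c[...,2]
E
python3 - <<'E'
from h import *
print(r.tips_ahead); st=r.get_state(); print(st)
ims=[]
for n in['scene','side','wrist']:
    s=snap(n,n+'0'); print(n,s['K'].tolist(),s['position'],s['attitude'],{k for k in s}); print((s['range_z']>0).mean())
E
```

```text
pics
0.019
{'clock': 0.0, 'q': array([ 0.03380415,  0.68997709, -0.19449981,  1.56634144,  0.1573134 ,
        0.9025088 , -0.21510981]), 'qd': array([-6.18501482e-04, -1.52501453e-03, -2.28224905e-03, -8.39096150e-04,
        1.02940276e-03, -6.36702011e-04,  6.55354552e-05]), 'joint_torque': array([ 3.38560185e-04, -5.27571630e+01, -1.26686912e+00, -1.53434461e+01,
       -5.26333472e-02,  6.56995355e-03,  1.65937727e-04]), 'tool_pos': array([ 6.24400060e-01, -6.14687052e-05,  2.56914647e-01]), 'eef_rot': array([ 7.07082617e-01,  7.07130345e-01, -7.04005088e-04, -5.94177731e-04]), 'contact_force': array([ 0.08954418, -0.433298  ,  0.27951586]), 'moment': array([ 0.05190578, -0.02245903, -0.02647287]), 'opening': 0.9996448091093003}
scene [[484.36605668203174, 0.0, 258.32224273727013], [0.0, 484.36605668203174, 189.61850954909508], [0.0, 0.0, 1.0]] [ 1.78707019 -0.1750975   1.03311996] [0.3369521  0.29422097 0.59165517 0.67070222] {'position', 'attitude', 'K', 'range_z', 'pixels'}
0.9734293619791666
side [[399.8209209104515, 0.0, 255.84203559215445], [0.0, 399.8209209104515, 192.275621152114], [0.0, 0.0, 1.0]] [ 0.27436444 -0.86011665  0.75955891] [ 0.43372723 -0.06250562 -0.13648514  0.88845121] {'position', 'attitude', 'K', 'range_z', 'pixels'}
0.9960988362630209
wrist [[338.7495398163405, 0.0, 255.46679192823598], [0.0, 338.7495398163405, 194.7123038740643], [0.0, 0.0, 1.0]] [0.6242478  0.06681891 0.38342549] [-1.31764213e-01  6.10553920e-04  1.76095293e-04  9.91280883e-01] {'position', 'attitude', 'K', 'range_z', 'pixels'}
0.995880126953125
```

View pics/scene0.png

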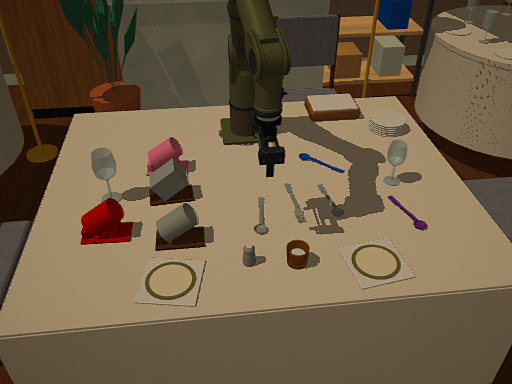

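View pics/side0.png

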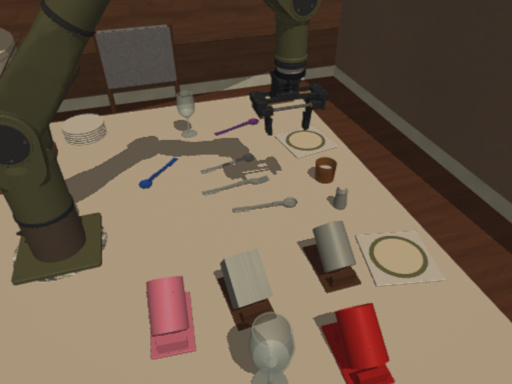

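Run:
```python
from h import *
L=lambda n:pickle.load(open(f'pics/{n}0.pkl','rb'))
for n in['scene','side','wrist']:
    s=L(n);w=cloud(s); px=s['pixels'].astype(float)
    hsv=cv2.cvtColor(s['pixels'],cv2.COLOR_RGB2HSV)
    t=(abs(w[...,2])<.004); print(n,'table z',np.nanmedian(w[...,2][abs(w[...,2])<.03]))
    m=((w[...,2]>.0035)&(w[...,0]>.3)&(w[...,0]<1.1)&(abs(w[...,1])<.75)&(w[...,2]<.2)).astype(np.uint8)
    k,lab,stt,cen=cv2.connectedComponentsWithStats(m)
    for i in range(1,k):
        if stt[i,4]<40: continue
        p=w[lab==i]; c=p.mean(0); d=p[:,:2]-c[:2]; e,v=np.linalg.eigh(d.T@d)
        l=d@v[:,1]; print(i,stt[i].tolist(),'c',c.round(3),'dir',v[:,1].round(3),'len',(l.max()-l.min()).round(3),'zmax',p[:,2].max().round(3),'hsv',hsv[lab==i].mean(0).round())
```

```text
scene table z 0.0007890114544499838
1 [381, 139, 26, 48, 609] c [0.432 0.488 0.099] dir [-0.883  0.468] len 0.163 zmax 0.165 hsv [ 26.  52. 119.]
2 [81, 147, 52, 98, 2557] c [ 0.546 -0.499  0.078] dir [-0.999 -0.044] len 0.345 zmax 0.191 hsv [ 12. 185. 106.]
5 [147, 158, 47, 48, 1509] c [ 0.436 -0.301  0.061] dir [-0.289  0.957] len 0.162 zmax 0.134 hsv [ 20. 100.  69.]
35 [324, 164, 23, 11, 65] c [0.333 0.306 0.007] dir [0.679 0.734] len 0.089 zmax 0.012 hsv [ 93. 174. 113.]
354 [284, 183, 22, 39, 198] c [0.526 0.116 0.008] dir [-0.999 -0.051] len 0.216 zmax 0.018 hsv [ 23.  60. 111.]
413 [318, 184, 28, 33, 190] c [0.53  0.24  0.009] dir [-0.988 -0.157] len 0.192 zmax 0.018 hsv [24. 56. 79.]
616 [386, 193, 43, 39, 249] c [0.626 0.481 0.008] dir [-0.963 -0.27 ] len 0.205 zmax 0.019 hsv [124. 157.  95.]
698 [252, 196, 17, 38, 192] c [ 0.59  -0.011  0.008] dir [-0.989  0.15 ] len 0.199 zmax 0.019 hsv [ 23.  60. 108.]
828 [152, 203, 55, 48, 1726] c [ 0.662 -0.269  0.054] dir [-0.267  0.964] len 0.175 zmax 0.134 hsv [ 19. 117.  70.]
1598 [338, 237, 78, 52, 2340] c [0.827 0.301 0.008] dir
[... 2017 characters left out ...]
6 hsv [ 22.  37. 117.]
7 [380, 62, 92, 76, 5265] c [0.791 0.07  0.04 ] dir [-1.   -0.02] len 0.068 zmax 0.062 hsv [ 14.  83. 114.]
18 [118, 155, 168, 47, 1829] c [ 0.579 -0.013  0.008] dir [-0.989  0.149] len 0.191 zmax 0.016 hsv [ 21.  39. 116.]
38 [365, 209, 50, 38, 961] c [ 0.766 -0.059  0.039] dir [-0.939 -0.343] len 0.036 zmax 0.068 hsv [17. 54. 99.]
40 [238, 323, 70, 38, 2604] c [ 0.645 -0.228  0.014] dir [-1.    -0.025] len 0.091 zmax 0.041 hsv [ 11. 103.  52.]
41 [342, 323, 79, 38, 2143] c [ 0.785 -0.239  0.006] dir [-0.983  0.186] len 0.101 zmax 0.009 hsv [ 19.  58. 163.]
42 [89, 335, 45, 30, 960] c [ 0.437 -0.249  0.008] dir [-0.88  -0.476] len 0.064 zmax 0.016 hsv [ 10. 117.  49.]
```

View pics/wrist0.png

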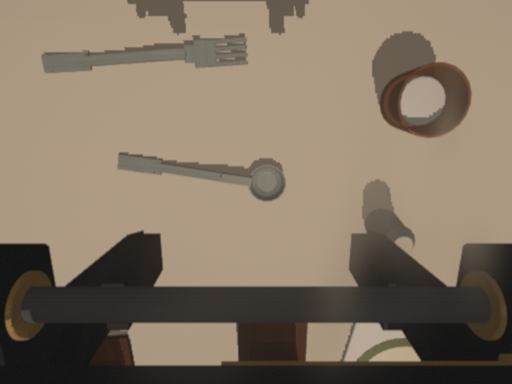

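```bash
cat > cut.py <<'E'
from h import *
def cutlery(s,box,L,thr=.004):
    w=cloud(s); m=(w[...,2]>thr)&(w[...,2]<.03)&(w[...,0]>box[0])&(w[...,0]<box[1])&(w[...,1]>box[2])&(w[...,1]<box[3])
    k,lab,stt,_=cv2.connectedComponentsWithStats(m.astype(np.uint8)); i=1+stt[1:,4].argmax(); p=w[lab==i]
    c=p[:,:2].mean(0);v=np.linalg.svd(p[:,:2]-c,full_matrices=False)[2][0]; v=v*np.sign(v[0])
    # axis from narrow handle only
    l=(p[:,:2]-c)@v; lo,hi=l.min(),l.max(); h=l<lo+.11; q=p[h,:2]; cq=q.mean(0); v2=np.linalg.svd(q-cq,full_matrices=False)[2][0]; v2*=np.sign(v2[0])
    l=(p[:,:2]-cq)@v2; lo,hi=np.percentile(l,[.3,99.7])
    mid=(lo+hi)/2; o=cq+v2*(mid-(L-130-130)/2000)
    n=abs((p[:,:2]-o)@v2-.003)<.008
    print('n',len(p),'len',round(hi-lo,4),'o',o.round(4),'yaw',np.degrees(np.arctan2(v2[1],v2[0])).round(1),'neck z',np.percentile(p[n,2],[50,95]).round(4)); return o
E
python3 - <<'E'
from cut import *
from scipy.optimize import least_squares
L=lambda n:pickle.load(open(f'pics/{n}0.pkl','rb'))
W,S,D=L('wrist'),L('scene'),L('side')
for s in(W,S,D):
    cutlery(s,(.4,.75,-.08,.06),193); cutlery(s,(.4,.75,.07,.16),216)
    if s is not W: cutlery(s,(.35,.75,.17,.32),193)
A=np.radians(35)
for name,box,sq in(('round',(.5,.8,-.4,-.15),0),('square',(.33,.55,-.42,-.2),1)):
  for nm,ss in(('scene',[S]),('side',[D]),('both',[S,D])):
    P=[]
    for s in ss:
        w=cloud(s); hsv=cv2.cvtColor(s['pixels'],cv2.COLOR_RGB2HSV)
        m=(w[...,2]>.045)&(w[...,2]<.14)&(w[...,0]>box[0])&(w[...,0]<box[1])&(w[...,1]>box[2])&(w[...,1]<box[3])&(hsv[...,1]<110)
        m=cv2.erode(m.astype(np.uint8),np.ones((3,3)))>0
        P.append(w[m])
    n=[len(p) for p in P];P=np.vstack(P)
    def res(t):
        yaw=t[2]; h=np.array([np.cos(yaw),np.sin(yaw),0]); a=h*np.cos(A)+[0,0,np.sin(A)]; xd=h*np.sin(A)-np.array([0,0,np.cos(A)]); yl=np.cross(a,xd)
        o=np.array([t[0],t[1],.1005-.105*np.sin(A)]); d=P-o; x,y,z=d@xd,d@yl,d@a
        f=np.hypot(x,y)-.038 if not sq else np.maximum(abs(x),abs(y))-.038
        fi=f+.003
        rad=np.where(abs(f)<abs(fi),f,fi)
        e=np.where((z>=0)&(z<=.105),rad,np.hypot(rad,np.maximum(-z,z-.105)))
        cap=np.hypot(np.maximum(f,0),z); e=np.where(abs(cap)<abs(e),cap,e)
        return e
    best=min((least_squares(res,[P[:,0].mean(),P[:,1].mean()-.05+dy,yw],loss='soft_l1',f_scale=.003) for yw in np.radians([70,90,110]) for dy in(-.03,0,.03)),key=lambda q:q.cost)
    t=best.x; h=np.array([np.cos(t[2]),np.sin(t[2])]); print(name,nm,n,t[:2].round(4),np.degrees(t[2]).round(1),'rms',np.sqrt((res(t)**2).mean()).round(4),'mouth',(t[:2]+h*.105*np.cos(A)).round(4),'zmax',P[:,2].max().round(4))
E
```

```text
n 1533 len 0.1542 o [ 0.6137 -0.0166] yaw -7.9 neck z [0.0101 0.0145]
n 1945 len 0.1775 o [0.5465 0.1152] yaw 3.2 neck z [0.0121 0.0146]
n 166 len 0.1947 o [ 0.5968 -0.0142] yaw -9.3 neck z [0.0139 0.018 ]
n 184 len 0.2128 o [0.5305 0.1164] yaw 3.3 neck z [0.014  0.0169]
n 179 len 0.1874 o [0.5485 0.2437] yaw 9.4 neck z [0.0139 0.0164]
n 304 len 0.195 o [ 0.5898 -0.0145] yaw -8.6 neck z [0.0152 0.017 ]
n 272 len 0.2098 o [0.5281 0.119 ] yaw 6.2 neck z [0.0155 0.0178]
n 221 len 0.1902 o [0.5428 0.2393] yaw 8.3 neck z [0.0147 0.0171]
round scene [780] [ 0.6457 -0.3178] 89.3 rms 0.0017 mouth [ 0.6468 -0.2318] zmax 0.1337
round side [1256] [ 0.643  -0.3212] 90.1 rms 0.0009 mouth [ 0.6428 -0.2351] zmax 0.1323
round both [780, 1256] [ 0.6436 -0.3211] 89.1 rms 0.0015 mouth [ 0.645  -0.2351] zmax 0.1337
square scene [782] [ 0.4228 -0.3486] 94.9 rms 0.0019 mouth [ 0.4155 -0.2629] zmax 0.1339
square side [1771] [ 0.4165 -0.353 ] 94.5 rms 0.0009 mouth [ 0.4098 -0.2672] zmax 0.1338
square both [782, 1771] [ 0.421  -0.3513] 94.2 rms 0.0015 mouth [ 0.4146 -0.2656] zmax 0.1339
```

Run:
```python
from cut import *
L=lambda n:pickle.load(open(f'pics/{n}0.pkl','rb'))
for t in(.002,.003): cutlery(L('wrist'),(.4,.75,-.08,.06),193,t); cutlery(L('wrist'),(.4,.75,.07,.16),216,t)
```

```text
n 2507 len 0.1903 o [ 0.5956 -0.0142] yaw -8.0 neck z [0.0132 0.0145]
n 3146 len 0.2138 o [0.5293 0.1143] yaw 3.2 neck z [0.0134 0.0147]
n 2074 len 0.1901 o [ 0.5957 -0.0141] yaw -7.8 neck z [0.0132 0.0145]
n 2896 len 0.2138 o [0.5295 0.1144] yaw 3.2 neck z [0.0134 0.0147]
```

```bash
python3 -m inch '[[-0.2,-0.1,-0.4,-1,60],[-0.2,-0.1,-0.5,-1,50],[-0.2,-0.1,-0.5,-1,50],[-0.2,-0.1,-0.5,-1,50],[-0.2,-0.1,-0.5,-1,50]]' 20 >/dev/null; python3 -m inch '[[0,-0.1,-0.5,-1,50],[0,0,-0.5,-1,50],[0,0,-0.5,-1,50],[0,0,-0.5,-1,50],[0,0,-0.5,-1,50]]'>/dev/null; python3 -m inch '[[0,0,-0.5,-1,50],[0,0,-0.5,-1,50],[0,0,-0.5,-1,50],[0,0,-0.5,-1,50],[0,0,-0.5,-1,50]]' >/dev/null;  python3 -m inch '[[0,0,0,-1,50],[0,0,0,-0.33,50],[0,0,0,0,50]]'
python3 - <<'E'
from cut import *
s=snap('wrist','w1')
for t in(.002,.003): cutlery(s,(.4,.75,-.08,.06),193,t)
w=cloud(s); print(r.get_state()['eef_rot'], R.from_quat(r.get_state()['eef_rot']).as_matrix()[:,0])
E
```

```text
clock: 1.95
tool_pos: [0.6001, -0.0148, 0.0727]
eef_rot: [0.998, -0.069, -0.0, 0.0]
contact_force: [0.5, -0.5, 0.3]
opening: 0.562
n 5785 len 0.1007 o [ 0.6404 -0.0214] yaw -8.1 neck z [0.0039 0.0104]
n 4637 len 0.1009 o [ 0.6403 -0.0213] yaw -8.0 neck z [0.0056 0.0107]
[ 9.97644937e-01 -6.85896777e-02  1.76764794e-04  6.93396235e-05] [ 9.90590850e-01 -1.36856265e-01  3.62208969e-04]
```

```bash
python3 -m inch '[[0,0,-0.7,0,50],[0,0,-0.7,0,50],[0,0,-0.5,0,50],[0,0,-0.17,0,50],[0,0,0,0,50]]'; python3 -m inch '[[0,0,0,0,0],[0,0,0,0,0],[0,0,0,0,0],[0,0,0,0,0],[0,0,0,0,0]]' 30
```

```text
clock: 2.5
tool_pos: [0.5998, -0.0151, 0.0206]
eef_rot: [0.998, -0.069, -0.0, 0.0]
contact_force: [-0.7, -0.2, -0.1]
opening: 0.568
clock: 3.0
tool_pos: [0.6002, -0.015, 0.0212]
eef_rot: [0.998, -0.07, 0.0, 0.0]
contact_force: [0.1, 1.4, 1.1]
opening: 0.135
```

```bash
python3 -m inch '[[0,0,0.8,0,0],[0,0,0.75,1,0],[0,0,0.75,1,0],[0,0,0.75,1,0],[0,0,0.75,1,0]]' 40; python3 -m inch '[[0.15,-0.14,0,1,0],[0.15,-0.14,0,1,0],[0.15,-0.14,0,1,0],[0.15,-0.14,0,1,0],[0.15,-0.14,0,1,0]]' >/dev/null; python3 -m inch '[[0.15,-0.14,0,1,0],[0.15,-0.14,0,1,0],[0.15,-0.14,0,1,0],[0.15,-0.14,0,1,0],[0.15,-0.14,0,1,0]]' >/dev/null;  python3 -m inch '[[0.15,-0.14,0,1,0],[0.11,-0.1,0,1,0],[0,0,0,0.33,0],[0,0,0,0,0]]'
python3 - <<'E'
from h import *
a=snap('side','s2')['pixels'][130:330,170:430]; b=snap('wrist','w2')['pixels']; 
a=cv2.resize(a,(400,308)); b=cv2.resize(b,(400,300))[:, :]; b=cv2.copyMakeBorder(b,0,8,0,0,0); cv2.imwrite('pics/v2.png',np.hstack([a,b])[:,:,::-1])
E
```

```text
clock: 3.5
tool_pos: [0.5998, -0.015, 0.1167]
eef_rot: [0.99, 0.142, -0.0, 0.0]
contact_force: [0.0, 0.5, 0.4]
opening: 0.105
clock: 4.9
tool_pos: [0.6437, -0.056, 0.1158]
eef_rot: [0.708, 0.707, -0.0, -0.0]
contact_force: [0.5, 0.5, -0.0]
opening: 0.105
```

View pics/v2.png

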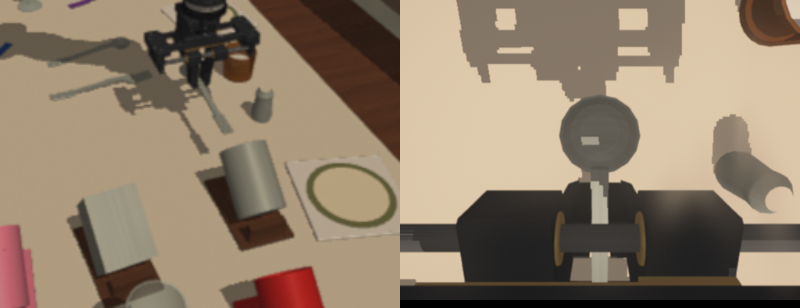

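```bash
cat > hz.py <<'E'
import sys
from h import *
def handle(s,x0,ylo,yhi):
    w=cloud(s); m=(abs(w[...,0]-x0)<.02)&(w[...,1]>ylo)&(w[...,1]<yhi)&(w[...,2]>.03)&(w[...,2]<.14); p=w[m]
    for y in np.arange(ylo,yhi,.015):
        q=p[abs(p[:,1]-y-.0075)<.0075]
        if len(q)>2: print(round(y+.0075,3),len(q),np.median(q,0).round(4))
E
python3 - <<'E'
from hz import *
handle(pickle.load(open('pics/s2.pkl','rb')),.644,-.22,-.04)
E
```

```text
-0.183 28 [ 0.6401 -0.1833  0.0964]
-0.168 31 [ 0.6397 -0.1671  0.0966]
-0.153 29 [ 0.6412 -0.1526  0.0972]
-0.138 25 [ 0.6393 -0.1393  0.0983]
-0.123 20 [ 0.6406 -0.1227  0.1003]
-0.108 18 [ 0.6404 -0.1078  0.1021]
-0.093 17 [ 0.6403 -0.0936  0.1037]
-0.078 19 [ 0.6385 -0.0783  0.1051]
-0.063 131 [ 0.646  -0.0638  0.1182]
-0.048 20 [ 0.6464 -0.0507  0.1158]
```

```bash
python3 -m inch '[[0,-0.8,0,0,0],[0,-0.8,0,0,0],[0,-0.8,0,0,0],[0,-0.8,-0.1,0,0],[0,-0.5,-0.1,0,0]]'; python3 -m inch '[[0,0,0,0,0],[0,0,0,0,0]]'; python3 -m inch '[[0,0,0,0,0],[0,0,0,0,0],[0,0,0,0,0]]' 5;  python3 - <<'E'
from hz import *
handle(snap('side','s3'),.644,-.22,-.1)
E
```

```text
clock: 5.5
tool_pos: [0.6437, -0.1504, 0.1109]
eef_rot: [0.708, 0.706, -0.001, 0.0]
contact_force: [0.0, 0.7, -1.2]
opening: 0.107
clock: 5.7
tool_pos: [0.644, -0.1473, 0.1109]
eef_rot: [0.707, 0.707, 0.0, -0.0]
contact_force: [-0.7, 0.3, -0.6]
opening: 0.107
clock: 6.0
tool_pos: [0.6442, -0.1474, 0.1111]
eef_rot: [0.707, 0.708, 0.0, -0.0]
contact_force: [0.6, -0.3, -0.4]
opening: 0.111
-0.212 18 [ 0.6412 -0.2116  0.0948]
-0.198 24 [ 0.6409 -0.1979  0.0968]
-0.183 21 [ 0.6416 -0.1827  0.0987]
-0.168 23 [ 0.6412 -0.1672  0.1001]
-0.153 170 [ 0.6475 -0.1546  0.1178]
-0.138 20 [ 0.6473 -0.1414  0.1158]
-0.123 6 [ 0.6286 -0.1201  0.0988]
-0.108 14 [ 0.6319 -0.1058  0.0945]
```

```bash
python3 -m inch '[[0,0,0,0,0],[0,0,0,0,0],[0,0,0,0,0]]' 3;  python3 - <<'E'
from hz import *
handle(snap('side','s4'),.644,-.22,-.1)
E
```

```text
clock: 6.35
tool_pos: [0.644, -0.1485, 0.111]
eef_rot: [0.707, 0.707, 0.0, 0.0]
contact_force: [0.4, -0.1, -0.9]
opening: 0.109
-0.198 28 [ 0.6404 -0.1975  0.0844]
-0.183 23 [ 0.6405 -0.1812  0.0889]
-0.168 28 [ 0.6405 -0.1674  0.0949]
-0.153 180 [ 0.6475 -0.1556  0.1159]
-0.138 19 [ 0.6472 -0.1407  0.1113]
-0.123 5 [ 0.6544 -0.1212  0.1052]
-0.108 15 [ 0.6303 -0.1058  0.1041]
```

```bash
python3 -m inch '[[0,-0.2,0.02,0,0],[0,-0.2,0.02,0,0],[0,-0.2,0.02,0,0],[0,-0.2,0.02,0,0],[0,-0.2,0.02,0,0]]' 4; python3 -m inch '[[0,-0.16,0.02,0,0],[0,-0.16,0.02,0,0],[0,0,0,0,0]]';  python3 - <<'E'
from hz import *
handle(snap('side','s5'),.644,-.22,-.1)
s=r.get_state(); print(s['contact_force'],s['moment'])
E
```

```text
clock: 6.9
tool_pos: [0.644, -0.1742, 0.1135]
eef_rot: [0.707, 0.707, -0.0, 0.0]
contact_force: [-0.7, -0.4, -0.2]
opening: 0.112
clock: 7.2
tool_pos: [0.6439, -0.1825, 0.1146]
eef_rot: [0.707, 0.707, -0.0, 0.0]
contact_force: [0.8, -0.1, -0.1]
opening: 0.112
-0.212 19 [ 0.6401 -0.2107  0.0951]
-0.198 95 [ 0.6436 -0.1914  0.111 ]
-0.183 104 [ 0.647  -0.1881  0.1176]
-0.168 5 [ 0.6478 -0.1713  0.1131]
-0.153 6 [ 0.6285 -0.1491  0.1059]
-0.138 10 [ 0.6296 -0.1394  0.1077]
[ 0.3402041   0.91322907 -0.16662366] [ 0.02705115 -0.03147364  0.01477419]
```

```bash
python3 -m inch '[[0,-0.1,-0.03,0,0],[0,-0.1,-0.03,0,0]]' 4; python3 -m inch '[[0,-0.1,-0.05,0,0],[0,0,0,0,0]]';python3 -m inch '[[0,-0.08,-0.06,0,0],[0,0,0,0,0]]';  python3 - <<'E'
from hz import *
s=r.get_state(); print(s['contact_force'],s['moment'])
a=snap('side','s6')
E
```

```text
clock: 7.45
tool_pos: [0.6441, -0.1862, 0.1129]
eef_rot: [0.707, 0.707, 0.0, -0.0]
contact_force: [0.0, -0.2, -0.3]
opening: 0.115
clock: 7.65
tool_pos: [0.6438, -0.1897, 0.1115]
eef_rot: [0.707, 0.707, -0.0, 0.0]
contact_force: [0.7, -0.0, 0.1]
opening: 0.113
clock: 7.85
tool_pos: [0.6438, -0.1913, 0.11]
eef_rot: [0.707, 0.707, -0.0, -0.0]
contact_force: [-0.2, -0.1, -0.8]
opening: 0.112
[-0.15136072 -0.06959755 -0.84165865] [ 0.046812    0.03538215 -0.0217775 ]
```

```bash
for i in 1; do python3 -m inch '[[0,-0.08,-0.06,0,0],[0,0,0,0,0]]' 5; python3 -m inch '[[0,-0.08,-0.06,0,0],[0,0,0,0,0]]'; python3 -m inch '[[0,-0.08,-0.06,0,0],[0,0,0,0,0]]'; done | grep -E 'pos|force'
```

```text
tool_pos: [0.6438, -0.1934, 0.1085]
contact_force: [-0.1, -0.4, -0.2]
tool_pos: [0.6438, -0.1954, 0.107]
contact_force: [0.5, 0.2, 0.3]
tool_pos: [0.6442, -0.1955, 0.1057]
contact_force: [-0.3, 2.5, 1.0]
```

```bash
python3 -m inch '[[0,-0.03,-0.02,0,0],[0,0,0,0,0],[0,0,0,0,0]]' 5| grep -E 'pos|force'
python3 - <<'E'
from h import *
a=snap('side','s7')['pixels'][170:320,240:440]; b=snap('scene','c7')['pixels'][150:300,120:320]; w=snap('wrist','w7')['pixels'] 
cv2.imwrite('pics/v7.png',np.hstack([cv2.resize(a,(400,300)),cv2.resize(b,(400,300))])[:,:,::-1])
E
```

```text
tool_pos: [0.6444, -0.1956, 0.1054]
contact_force: [-0.7, 4.5, 1.4]
```

View pics/v7.png

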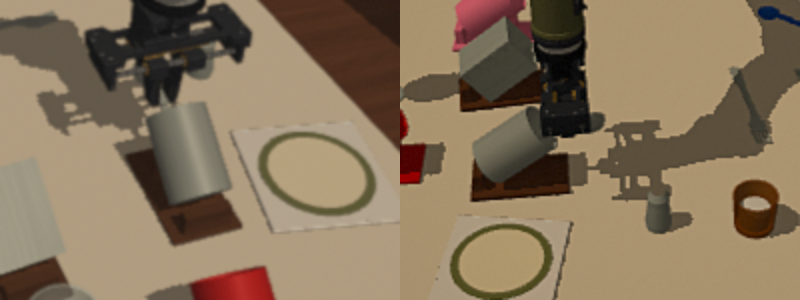

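```bash
python3 -m inch '[[0,0.02,0.02,0,14],[0,0.02,0.02,0,20],[0,0,0,0,50],[0,0,0,0,50],[0,0,0,0,50]]'| grep -E 'pos|force|open'; python3 -m inch '[[0,0,0.5,0,50],[0,0,1,0,50],[0,0,1,0,50],[0,0.2,1,0,50],[0,1,1,0,50]]' | grep -E 'pos|force'
python3 - <<'E'
from h import *
a=snap('side','s8')['pixels'][170:320,240:440]; b=snap('scene','c8')['pixels'][150:300,120:320]; w=snap('wrist','w8')['pixels'] 
cv2.imwrite('pics/v8.png',np.hstack([cv2.resize(w,(400,300)),cv2.resize(b,(400,300))])[:,:,::-1])
E
```

```text
tool_pos: [0.6439, -0.1972, 0.1062]
contact_force: [0.5, 0.4, -0.1]
opening: 0.474
tool_pos: [0.6436, -0.1709, 0.2206]
contact_force: [0.5, -0.3, 0.6]
```

View pics/v8.png

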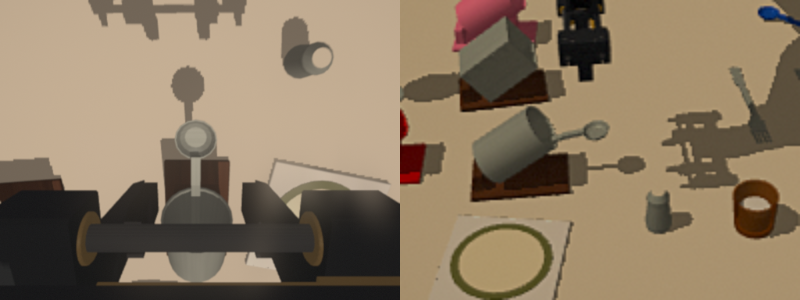

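Run:
```python
from hz import *
for n in('w8','c8','s8'):
    print(n); handle(pickle.load(open(f'pics/{n}.pkl','rb')),.644,-.22,-.08)
```

```text
w8
-0.212 388 [ 0.644 -0.215  0.074]
-0.198 188 [ 0.6444 -0.1975  0.0818]
-0.183 196 [ 0.6436 -0.1826  0.0844]
-0.168 699 [ 0.6443 -0.1661  0.08  ]
-0.153 876 [ 0.6435 -0.1527  0.0788]
-0.138 525 [ 0.6443 -0.14    0.083 ]
c8
-0.212 33 [ 0.6428 -0.2143  0.0743]
-0.198 18 [ 0.6473 -0.1982  0.0811]
-0.183 18 [ 0.646  -0.1831  0.0834]
-0.168 29 [ 0.642  -0.1649  0.0827]
-0.153 42 [ 0.6365 -0.1521  0.0797]
-0.138 31 [ 0.6379 -0.138   0.0849]
s8
-0.198 26 [ 0.6409 -0.1973  0.0833]
-0.183 24 [ 0.6391 -0.183   0.0856]
-0.168 23 [ 0.6412 -0.1682  0.0853]
-0.153 64 [ 0.6462 -0.1518  0.0809]
-0.138 73 [ 0.6448 -0.138   0.0852]
```

Run:
```python
from hz import *
w=cloud(pickle.load(open('pics/w8.pkl','rb')))
m=(abs(w[...,0]-.644)<.03)&(w[...,1]>-.25)&(w[...,1]<-.08)&(w[...,2]>.06)&(w[...,2]<.14);p=w[m]
for y in np.arange(-.235,-.09,.006):
    q=p[abs(p[:,1]-y)<.003]
    if len(q)>3: c=q[abs(q[:,0]-.644)<.004]; print(y.round(3),len(q),'x',q[:,0].min().round(4),q[:,0].max().round(4),'z c',np.median(c[:,2]).round(4) if len(c) else 0,'zmax',np.percentile(q[:,2],97).round(4))
```

```text
-0.235 205 x 0.6142 0.674 z c 0.0709 zmax 0.0766
-0.229 297 x 0.614 0.6736 z c 0.0724 zmax 0.0801
-0.223 332 x 0.6143 0.6739 z c 0.0742 zmax 0.0833
-0.217 317 x 0.616 0.6739 z c 0.0756 zmax 0.0796
-0.211 129 x 0.6293 0.6628 z c 0.0771 zmax 0.0782
-0.205 60 x 0.6392 0.6487 z c 0.0803 zmax 0.0821
-0.199 75 x 0.6393 0.6486 z c 0.0814 zmax 0.0827
-0.193 77 x 0.6394 0.6486 z c 0.0826 zmax 0.0836
-0.187 76 x 0.6394 0.6486 z c 0.0836 zmax 0.085
-0.181 82 x 0.6394 0.6485 z c 0.0845 zmax 0.0856
-0.175 88 x 0.6361 0.6518 z c 0.0854 zmax 0.0865
-0.169 300 x 0.6281 0.6599 z c 0.0797 zmax 0.0858
-0.163 349 x 0.6242 0.6638 z c 0.0768 zmax 0.0847
-0.157 370 x 0.6228 0.6652 z c 0.0773 zmax 0.0856
-0.151 368 x 0.6228 0.6651 z c 0.0783 zmax 0.0867
-0.145 347 x 0.6237 0.6641 z c 0.0793 zmax 0.0876
-0.139 267 x 0.6264 0.6616 z c 0.0813 zmax 0.0891
-0.133 99 x 0.6327 0.6552 z c 0.0884 zmax 0.09
```

```bash
python3 -m inch '[[-0.27,0.97,0.1,0,50],[-0.27,0.97,0.1,0,50],[-0.27,0.97,0.1,0,50],[-0.27,0.97,0.1,0,50],[-0.27,0.97,0.1,0,50]]' >/dev/null; python3 -m inch '[[-0.27,0.97,0.1,0,50],[-0.27,0.97,0.1,0,50],[-0.27,0.97,0.1,0,50],[-0.27,0.97,0.1,0,50],[-0.27,0.97,0.1,0,50]]' >/dev/null; python3 -m inch '[[-0.27,0.97,0.1,0,50],[-0.27,0.97,0.1,0,50],[-0.27,0.97,0.1,0,50],[-0.27,0.97,0,0,50],[0,0,0,0,50]]'
python3 - <<'E'
from cut import *
s=snap('wrist','w9'); print(r.get_state()['tool_pos'])
cutlery(s,(.35,.75,.19,.34),193,.0025); cutlery(s,(.35,.75,.08,.16),216,.0025)
E
```

```text
clock: 11.6
tool_pos: [0.5481, 0.1762, 0.2506]
eef_rot: [0.705, 0.709, 0.0, -0.001]
contact_force: [-0.1, -0.8, -0.5]
opening: 0.567
[0.54889577 0.17343984 0.25046399]
n 2695 len 0.1902 o [0.5457 0.2403] yaw 8.1 neck z [0.0135 0.0145]
n 2300 len 0.2137 o [0.529  0.1153] yaw 3.4 neck z [0.0134 0.0147]
```

```bash
python3 -m inch '[[0,0.2,-0.5,-1,50],[0,0.2,-0.5,-1,50],[0,0.2,-0.5,-1,50],[0,0.2,-0.5,-1,50],[0,0.2,-0.5,-1,50]]' >/dev/null; python3 -m inch '[[0,0.2,-0.5,-1,50],[0,0.2,-0.5,-1,50],[0,0.2,-0.5,-1,50],[0,0.2,-0.5,-1,50],[0,0.2,-0.5,-1,50]]' >/dev/null; python3 -m inch '[[0,0.2,-0.5,-1,50],[0,0.2,-0.5,-1,50],[0,0.2,-0.5,-1,50],[0,0.1,-0.5,-0.65,50],[0,0,0,0,50]]'; python3 -m inch '[[0,0,0,0,50]]' |grep -E 'pos|rot'
```

```text
clock: 13.15
tool_pos: [0.5491, 0.238, 0.0743]
eef_rot: [0.998, 0.07, -0.002, 0.002]
contact_force: [0.2, -0.6, -0.3]
opening: 0.567
tool_pos: [0.55, 0.2383, 0.076]
eef_rot: [0.998, 0.071, -0.0, 0.001]
```

```bash
python3 -m inch '[[0,0.1,-0.7,0,50],[0,0,-0.7,0,50],[0,0,-0.5,0,50],[0,0,-0.28,0,50],[0,0,0,0,50]]'|grep -E 'pos|force'; python3 -m inch '[[0,0,0,0,0],[0,0,0,0,0],[0,0,0,0,0],[0,0,0,0,0],[0,0,0,0,0]]' 40
```

```text
tool_pos: [0.5492, 0.2424, 0.0207]
contact_force: [-0.5, 0.6, 0.5]
clock: 14.25
tool_pos: [0.5496, 0.2428, 0.022]
eef_rot: [0.997, 0.071, 0.0, -0.0]
contact_force: [-0.0, -0.6, 1.2]
opening: 0.136
```

```bash
python3 -m inch '[[0,0,0.7,0,0],[0,0,1,0.65,0],[0.2,-0.5,0.7,1,0],[0.2,-1,0.5,1,0],[0.2,-1,0.5,1,0]]' 40 >/dev/null; python3 -m inch '[[0.24,-1,0.5,1,0],[0.24,-1,0.5,1,0],[0.24,-1,0.5,1,0],[0.24,-1,0.5,1,0],[0.24,-1,0.5,1,0]]' >/dev/null; python3 -m inch '[[0.24,-1,0.5,1,0],[0.24,-1,0.5,1,0],[0.24,-1,0.5,1,0],[0.24,-1,0.16,1,0],[0.24,-0.85,0,1,0]]'  >/dev/null; python3 -m inch '[[0,0,0,0,0],[0,0,0,0,0]]'
python3 - <<'E'
from hz import *
def f(s):
    w=cloud(s); m=(abs(w[...,0]-.624)<.02)&(w[...,1]>-.26)&(w[...,1]<-.1)&(w[...,2]>.1)&(w[...,2]<.23); p=w[m]
    print(len(p))
    for y in np.arange(-.26,-.1,.02):
        q=p[abs(p[:,1]-y-.01)<.01]
        if len(q)>2: print(np.median(q,0).round(4))
f(snap('side','s10'))
E
```

```text
clock: 15.95
tool_pos: [0.6241, -0.066, 0.2114]
eef_rot: [0.708, 0.706, 0.0, 0.0]
contact_force: [0.4, 0.9, -0.3]
opening: 0.102
307
[ 0.6168 -0.2537  0.119 ]
[ 0.6063 -0.2365  0.1032]
[ 0.6221 -0.1897  0.192 ]
[ 0.6204 -0.1693  0.1925]
[ 0.6208 -0.153   0.1934]
[ 0.6211 -0.1304  0.1964]
[ 0.6207 -0.1073  0.1985]
```

```bash
cat > sag.py <<'E'
from hz import *
def sag(x0,yn,zn,name,cam='side'):  # slope of the handle ahead of the neck (yn,zn = TCP)
    s=snap(cam,name); w=cloud(s); m=(abs(w[...,0]-x0)<.015)&(w[...,1]>yn-.15)&(w[...,1]<yn-.025)&(w[...,2]>zn-.15)&(w[...,2]<zn); p=w[m]
    m2=(p[:,2]>zn-.01+(p[:,1]-yn)*1.5-.03); p=p[m2]
    c=np.polyfit(p[:,1],p[:,2],1); print(len(p),'slope deg',np.degrees(np.arctan(c[0])).round(1),'(own slope ~7)','end',p[p[:,1].argmin()].round(4))
E
python3 -m inch '[[0,0,0,0,0],[0,0,0,0,0]]' 3|grep open; python3 -c "from sag import *; sag(.624,-.066,.211,'s11')";python3 -m inch '[[0,0,0,0,0],[0,0,0,0,0]]' |grep open; python3 -c "from sag import *; sag(.624,-.066,.211,'s12')"
```

```text
opening: 0.112
298 slope deg 39.9 (own slope ~7) end [ 0.6372 -0.2051  0.0819]
opening: 0.111
268 slope deg 43.1 (own slope ~7) end [ 0.6375 -0.2045  0.0812]
```

```bash
sed -i 's/zn-.15)&(w\[...,2\]<zn)/max(zn-.15,.1))\&(w[...,2]<zn)\&(w[...,1]>yn-.135)/' sag.py
python3 - <<'E'
from hz import *
for n in('s11','s12'):
    w=cloud(pickle.load(open(f'pics/{n}.pkl','rb'))); m=(abs(w[...,0]-.622)<.012)&(w[...,1]>-.23)&(w[...,1]<-.08)&(w[...,2]>.095)&(w[...,2]<.21); p=w[m]
    for y in np.arange(-.21,-.08,.015):
        q=p[abs(p[:,1]-y)<.0075]
        if len(q)>2: print(y.round(3),len(q),np.median(q,0).round(4))
E
```

```text
-0.18 17 [ 0.6209 -0.1763  0.1354]
-0.165 49 [ 0.6217 -0.1658  0.1404]
-0.15 43 [ 0.6212 -0.1501  0.148 ]
-0.135 40 [ 0.6209 -0.1352  0.1555]
-0.12 27 [ 0.6217 -0.1208  0.1661]
-0.105 34 [ 0.6205 -0.1065  0.1758]
-0.09 27 [ 0.6219 -0.0907  0.1851]
-0.15 26 [ 0.6206 -0.1455  0.1009]
-0.135 56 [ 0.6227 -0.1345  0.1117]
-0.12 61 [ 0.6214 -0.1202  0.1279]
-0.105 38 [ 0.6215 -0.1051  0.1489]
-0.09 40 [ 0.6208 -0.0908  0.1662]
```

```bash
python3 -m inch '[[-0.04,0,0.36,0,0],[0,-0.4,0,0,0],[0,-0.6,0,0,0],[0,-0.6,0,0,0],[0,-0.6,0,0,0]]' 40; python3 -m inch '[[0,0,0,0,0],[0,0,0,0,0]]'|grep -E 'pos|force'
python3 - <<'E'
from hz import *
a=snap('side','s13');w=cloud(a); m=(abs(w[...,0]-.621)<.01)&(w[...,1]>-.23)&(w[...,1]<-.135)&(w[...,2]>.1)&(w[...,2]<.21); p=w[m]
for y in np.arange(-.21,-.13,.01):
        q=p[abs(p[:,1]-y)<.005]
        if len(q)>2: print(y.round(3),len(q),np.median(q,0).round(4))
b=snap('scene','c13')['pixels'][150:270,120:280]
cv2.imwrite('pics/v13.png',np.hstack([cv2.resize(a['pixels'][130:280,240:440],(400,300)),cv2.resize(b,(400,300))])[:,:,::-1])
E
```

```text
clock: 17.0
tool_pos: [0.6232, -0.1236, 0.2195]
eef_rot: [0.708, 0.707, -0.0, 0.0]
contact_force: [-0.6, 0.4, -0.5]
opening: 0.102
tool_pos: [0.6233, -0.1216, 0.2195]
contact_force: [0.3, 0.9, -0.3]
-0.2 38 [ 0.6207 -0.2001  0.1113]
-0.19 45 [ 0.6197 -0.1909  0.1219]
-0.18 45 [ 0.6203 -0.1789  0.133 ]
-0.17 39 [ 0.6199 -0.1707  0.146 ]
-0.16 29 [ 0.6205 -0.16    0.1591]
-0.15 29 [ 0.6205 -0.1506  0.1713]
-0.14 32 [ 0.6208 -0.14    0.1849]
```

View pics/v13.png

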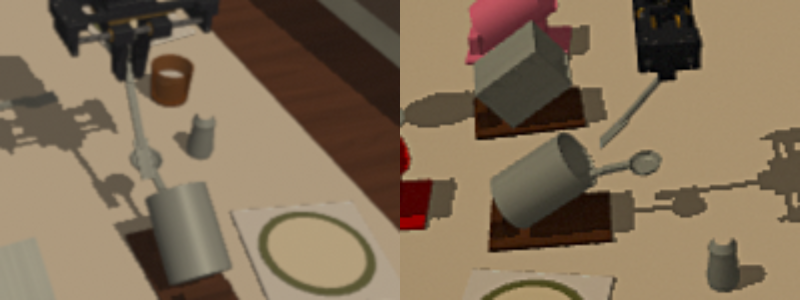

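```bash
python3 -m inch '[[0,-0.3,-0.21,0,0],[0,-0.41,-0.29,0,0],[0,-0.41,-0.29,0,0],[0,-0.41,-0.29,0,0],[0,-0.41,-0.29,0,0]]' 25|grep -E 'pos|force';  python3 -m inch '[[0,-0.41,-0.29,0,0],[0,-0.41,-0.29,0,0],[0,-0.2,-0.14,0,0],[0,0,0,0,0]]' 10|grep -E 'pos|force'
```

```text
tool_pos: [0.6233, -0.1709, 0.1845]
contact_force: [-0.0, -0.5, -0.6]
tool_pos: [0.6231, -0.1963, 0.1667]
contact_force: [0.8, 0.2, -0.4]
```

```bash
python3 -m inch '[[0,-0.16,-0.115,0,0],[0,-0.16,-0.115,0,0],[0,-0.16,-0.115,0,0]]' 6|grep -E 'pos|force';  python3 -m inch '[[0,-0.16,-0.115,0,0],[0,-0.08,-0.06,0,0],[0,0,0,0,0]]' |grep -E 'pos|force'; python3 -m inch '[[0,-0.08,-0.06,0,0],[0,0,0,0,0]]' |grep -E 'pos|force'; python3 -m inch '[[0,-0.08,-0.06,0,0],[0,0,0,0,0]]' |grep -E 'pos|force'
```

```text
tool_pos: [0.6236, -0.2069, 0.1589]
contact_force: [-0.2, 0.2, -0.8]
tool_pos: [0.6233, -0.2135, 0.1542]
contact_force: [0.0, -0.9, -0.4]
tool_pos: [0.6235, -0.2151, 0.1529]
contact_force: [0.8, -0.4, -1.0]
tool_pos: [0.6234, -0.2173, 0.1513]
contact_force: [0.1, 0.2, -0.3]
```

```bash
python3 -m inch '[[0,-0.08,-0.06,0,0],[0,0,0,0,0]]' 5|grep -E 'pos|force';  python3 -m inch '[[0,-0.08,-0.06,0,0],[0,0,0,0,0]]' |grep -E 'pos|force'; python3 -m inch '[[0,-0.08,-0.06,0,0],[0,0,0,0,0]]' |grep -E 'pos|force'; python3 -m inch '[[0,-0.08,-0.06,0,0],[0,0,0,0,0]]' |grep -E 'pos|force'
```

```text
tool_pos: [0.6234, -0.2193, 0.1498]
contact_force: [-0.7, 0.4, -0.4]
tool_pos: [0.6234, -0.2214, 0.1483]
contact_force: [0.0, -0.7, -1.7]
tool_pos: [0.6235, -0.2232, 0.1469]
contact_force: [-0.2, 0.6, -0.1]
tool_pos: [0.6241, -0.2234, 0.146]
contact_force: [-0.4, 3.6, 4.7]
```

```bash
python3 -m inch '[[0,0.28,-0.23,0,0],[0,0.26,-0.27,0,0],[0,0.22,-0.29,0,0]]' 4|grep -E 'pos|force'; python3 -m inch '[[0,0.19,-0.3,0,0],[0,0,0,0,0]]' 4|grep -E 'pos|force'
python3 - <<'E'
from h import *
a=snap('side','s14')['pixels'][130:280,240:440]
b=snap('scene','c14')['pixels'][150:270,120:280]
cv2.imwrite('pics/v14.png',np.hstack([cv2.resize(a,(400,300)),cv2.resize(b,(400,300))])[:,:,::-1])
E
```

```text
tool_pos: [0.6236, -0.2052, 0.1252]
contact_force: [0.8, 1.5, 3.0]
tool_pos: [0.6231, -0.1999, 0.1168]
contact_force: [-0.4, 3.3, 2.7]
```

View pics/v14.png

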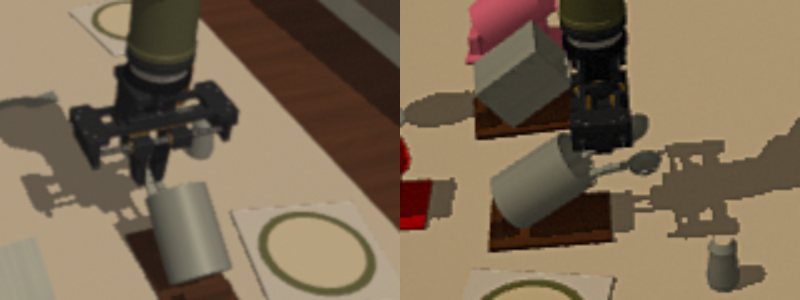

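```bash
python3 -m inch '[[0,0,0.02,0,14],[0,0,0.02,0,20],[0,0,0,0,50],[0,0,0,0,50],[0,0,0,0,50]]'| grep -E 'clock|pos|force|open'; python3 -m inch '[[0,0,0.5,0,50],[0,0,1,0,50],[0,0,1,0,50],[0,0.4,1,0,50],[0,1,0.6,0,50]]' | grep -E 'pos|force'
python3 - <<'E'
from h import *
a=snap('side','s15')['pixels'][130:280,240:440]; b=snap('scene','c15')['pixels'][150:270,120:280]; w=snap('wrist','w15')
cv2.imwrite('pics/v15.png',np.hstack([cv2.resize(w['pixels'],(400,300)),cv2.resize(b,(400,300))])[:,:,::-1])
E
```

```text
clock: 21.1
tool_pos: [0.6234, -0.2016, 0.1193]
contact_force: [0.5, 1.0, 0.6]
opening: 0.474
tool_pos: [0.6242, -0.1694, 0.2248]
contact_force: [0.9, -0.4, -0.5]
```

View pics/v15.png

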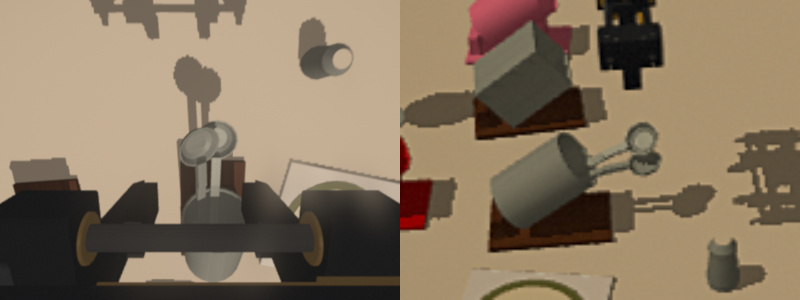

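Run:
```python
from hz import *
w=cloud(pickle.load(open('pics/w15.pkl','rb')))
m=(abs(w[...,0]-.634)<.05)&(w[...,1]>-.25)&(w[...,1]<-.08)&(w[...,2]>.05)&(w[...,2]<.15);p=w[m]
for y in np.arange(-.223,-.09,.006):
    q=p[abs(p[:,1]-y)<.003]
    if len(q)>3:
        L=q[q[:,0]<.6375]; R_=q[q[:,0]>=.6375]
        g=lambda a:(len(a),a[:,0].min().round(3),a[:,0].max().round(3),np.median(a[:,2]).round(4),a[:,2].max().round(4)) if len(a) else ()
        print(y.round(3),*map(str,g(L)),'|',*map(str,g(R_)))
```

```text
-0.223 148 0.61 0.637 0.0788 0.0912 | 200 0.638 0.673 0.0731 0.082
-0.217 106 0.616 0.637 0.0793 0.0842 | 200 0.638 0.673 0.0745 0.0815
-0.211 74 0.623 0.637 0.0834 0.0874 | 102 0.638 0.66 0.0765 0.0783
-0.205 55 0.623 0.633 0.0877 0.0932 | 61 0.639 0.649 0.08 0.0822
-0.199 78 0.623 0.634 0.0918 0.0961 | 75 0.639 0.648 0.0815 0.0829
-0.193 82 0.623 0.633 0.0947 0.0993 | 85 0.639 0.649 0.0827 0.0842
-0.187 81 0.623 0.633 0.0974 0.1013 | 75 0.639 0.649 0.0837 0.0853
-0.181 92 0.622 0.633 0.0999 0.1049 | 72 0.639 0.649 0.0846 0.0859
-0.175 130 0.614 0.633 0.1033 0.1094 | 91 0.638 0.652 0.0857 0.0872
-0.169 302 0.61 0.637 0.1002 0.1144 | 186 0.638 0.66 0.0817 0.0975
-0.163 294 0.608 0.637 0.0989 0.1183 | 207 0.638 0.664 0.0798 0.0976
-0.157 275 0.608 0.637 0.1009 0.1208 | 232 0.638 0.666 0.0809 0.0991
-0.151 280 0.608 0.637 0.1027 0.1218 | 239 0.638 0.665 0.0812 0.1021
-0.145 246 0.61 0.637 0.1046 0.1223 | 237 0.638 0.664 0.0816 0.1051
-0.139 209 0.614 0.637 0.1078 0.1215 | 209 0.638 0.661 0.0827 0.1106
-0.133 47 0.624 0.637 0.1134 0.118 | 85 0.638 0.655 0.0886 0.0907
```

```bash
python3 -m inch '[[0.15,-0.35,-0.6,0,44],[0,-0.35,-0.8,0,44],[0,0,-0.8,0,44],[0,0,-0.8,0,44],[0,0,-0.6,0,44]]'| grep -E 'pos|force'; python3 -m inch '[[0,0,-0.5,0,44],[0,0,0,0,44],[0,0,0,0,44]]' | grep -E 'pos|force'
```

```text
tool_pos: [0.6253, -0.1862, 0.128]
contact_force: [-0.1, 0.7, -0.4]
tool_pos: [0.6274, -0.184, 0.1191]
contact_force: [0.5, 0.1, 0.3]
```

```bash
python3 -m inch '[[0,-0.16,-0.25,0,44],[0,0,-0.13,0,44],[0,0,0,0,44]]'| grep -E 'pos|force'; python3 -m inch '[[0,0,0,0,0],[0,0,0,0,0],[0,0,0,0,0],[0,0,0,0,0],[0,0,0,0,0]]' 8| grep -E 'pos|force|open'; python3 -m inch '[[0,-0.072,-0.034,0,0],[0,0,0,0,0]]' | grep -E 'pos|force'
```

```text
tool_pos: [0.627, -0.1881, 0.1096]
contact_force: [-0.7, 0.5, -0.4]
tool_pos: [0.6279, -0.1878, 0.11]
contact_force: [0.8, -0.3, 0.8]
opening: 0.119
tool_pos: [0.6282, -0.188, 0.1095]
contact_force: [0.5, 2.9, 4.3]
```

```bash
python3 -m inch '[[0,0.02,0.06,0,0],[0,0,0,0,0]]' 12| grep -E 'pos|force';python3 -m inch '[[0,-0.08,0,0,0],[0,0,0,0,0]]' | grep -E 'pos|force'; python3 -m inch '[[0,-0.08,-0.02,0,0],[0,0,0,0,0]]' | grep -E 'pos|force'
```

```text
tool_pos: [0.6273, -0.1884, 0.1105]
contact_force: [0.6, 3.6, 1.3]
tool_pos: [0.6276, -0.1887, 0.1105]
contact_force: [-0.1, 5.4, 3.2]
tool_pos: [0.6279, -0.1888, 0.1102]
contact_force: [-0.4, 9.5, 4.6]
```

```bash
python3 -m inch '[[0,0.08,0.04,0,0],[0,0,0,0,0]]' 5| grep -E 'pos|force';python3 -m inch '[[0,0.05,0.02,0,0],[0,0,0,0,0]]' 3| grep -E 'pos|force'
```

```text
tool_pos: [0.6274, -0.1895, 0.111]
contact_force: [-0.8, 6.0, 3.5]
tool_pos: [0.627, -0.1898, 0.1113]
contact_force: [0.4, 4.3, 2.1]
```

```bash
python3 -m inch '[[0,0.08,0.02,0,0],[0,0,0,0,0]]' 3| grep -E 'pos|force'; python3 -m inch '[[0,0,0,0,14],[0,0,0,0,20],[0,0,0,0,44],[0,0,0,0,44]]'| grep -E 'pos|force'; python3 -m inch '[[0,0,0.5,0,44],[0,0,1,0,44],[0,0,1,0,44],[0,0.4,1,0,44],[0,1,0.6,0,44]]' | grep -E 'clock|pos|force'
python3 - <<'E'
from h import *
w=cloud(snap('wrist','w16'))
m=(abs(w[...,0]-.634)<.05)&(w[...,1]>-.25)&(w[...,1]<-.08)&(w[...,2]>.05)&(w[...,2]<.15);p=w[m]
for y in np.arange(-.211,-.12,.006):
    q=p[abs(p[:,1]-y)<.003]
    if len(q)>3:
        L=q[q[:,0]<.6375]; R_=q[q[:,0]>=.6375]
        g=lambda a:(len(a),a[:,0].min().round(3),a[:,0].max().round(3),np.median(a[:,2]).round(4),a[:,2].max().round(4)) if len(a) else ()
        print(y.round(3),*map(str,g(L)),'|',*map(str,g(R_)))
E
```

```text
tool_pos: [0.6268, -0.1893, 0.1117]
contact_force: [0.4, 0.3, -0.5]
tool_pos: [0.6271, -0.1881, 0.1118]
contact_force: [-0.7, 0.2, -0.0]
clock: 25.65
tool_pos: [0.628, -0.156, 0.2174]
contact_force: [0.5, 0.7, -0.3]
-0.211 72 0.622 0.637 0.0845 0.0886 | 110 0.638 0.662 0.0764 0.0786
-0.205 63 0.621 0.632 0.0893 0.0938 | 62 0.639 0.649 0.0802 0.0825
-0.199 78 0.621 0.632 0.0931 0.0978 | 71 0.639 0.648 0.0816 0.0831
-0.193 86 0.621 0.632 0.0962 0.1003 | 83 0.639 0.649 0.0828 0.0845
-0.187 85 0.621 0.632 0.0991 0.1028 | 82 0.639 0.649 0.0837 0.0848
-0.181 90 0.621 0.632 0.1019 0.1053 | 87 0.639 0.649 0.0845 0.0859
-0.175 171 0.612 0.632 0.1051 0.1114 | 92 0.638 0.653 0.0854 0.087
-0.169 329 0.608 0.637 0.1013 0.1176 | 199 0.638 0.661 0.0812 0.099
-0.163 323 0.606 0.637 0.1003 0.1209 | 215 0.638 0.664 0.0793 0.1
-0.157 311 0.607 0.637 0.1029 0.1225 | 239 0.638 0.666 0.0794 0.1009
-0.151 288 0.607 0.637 0.1051 0.1243 | 255 0.638 0.665 0.0799 0.1046
-0.145 272 0.609 0.637 0.1062 0.1249 | 263 0.638 0.664 0.0803 0.1082
-0.139 249 0.614 0.637 0.1107 0.1242 | 201 0.638 0.662 0.0825 0.1112
-0.133 22 0.628 0.637 0.0891 0.1183 | 83 0.638 0.656 0.0889 0.0909
```

```bash
python3 -m inch '[[-0.26,0.75,0,-1,50],[-0.26,0.75,0,-1,50],[-0.26,0.75,-0.3,-1,50],[-0.26,0.75,-0.5,-1,50],[-0.26,0.75,-0.5,-1,50]]' >/dev/null; python3 -m inch '[[-0.26,0.75,-0.5,-1,50],[-0.26,0.75,-0.5,-1,50],[-0.26,0.75,-0.5,-1,50],[-0.26,0.75,-0.5,-1,50],[-0.26,0.75,-0.5,-1,50]]' >/dev/null; python3 -m inch '[[-0.26,0.75,-0.5,-1,50],[-0.26,0.75,-0.5,-1,50],[-0.26,0.75,-0.5,-1,50],[-0.26,0.75,-0.5,-1,50],[0,0.36,0,-0.43,50]]' >/dev/null; python3 -m inch '[[0,0,0,0,50],[0,0,0,0,50]]'
```

```text
clock: 27.4
tool_pos: [0.5368, 0.1185, 0.0698]
eef_rot: [1.0, 0.031, 0.001, 0.0]
contact_force: [0.2, -0.3, 0.9]
opening: 0.564
```

```bash
python3 -m inch '[[-0.14,-0.12,-0.6,0,50],[0,0,-0.7,0,50],[0,0,-0.5,0,50],[0,0,-0.16,0,50],[0,0,0,0,50]]'|grep -E 'pos|force'; python3 -m inch '[[0,0,0,0,0],[0,0,0,0,0],[0,0,0,0,0],[0,0,0,0,0],[0,0,0,0,0]]' 40
```

```text
tool_pos: [0.533, 0.1151, 0.0203]
contact_force: [0.5, 0.5, -0.0]
clock: 28.4
tool_pos: [0.5328, 0.1158, 0.0205]
eef_rot: [1.0, 0.03, 0.0, 0.0]
contact_force: [-0.1, 0.5, -0.3]
opening: 0.138
```

```bash
python3 -m inch '[[0,0,0.8,0,0],[0,0,1,0.15,0],[-0.35,-0.65,0.41,1,0],[-0.35,-0.65,0.41,1,0],[-0.35,-0.65,0.41,1,0]]' 40 >/dev/null; python3 -m inch '[[-0.35,-0.65,0.41,1,0],[-0.35,-0.65,0.41,1,0],[-0.35,-0.65,0.41,1,0],[-0.35,-0.65,0.41,1,0],[-0.35,-0.65,0.41,1,0]]' >/dev/null; python3 -m inch '[[-0.35,-0.65,0.41,1,0],[-0.35,-0.65,0.41,1,0],[-0.35,-0.65,0.41,1,0],[-0.35,-0.65,0.41,1,0],[-0.35,-0.65,0.41,1,0]]' >/dev/null; python3 -m inch '[[-0.35,-0.65,0.41,1,0],[-0.3,-0.65,0.41,1,0],[0,0,0,0,0],[0,0,0,0,0]]'; python3 -m inch '[[0,0,0,0,0],[0,0,0,0,0]]' 3 | grep -E 'pos|open'
cat > sag2.py <<'E'
from h import *
import sys
def go(name,c=94.4):
    st=r.get_state(); t=st['tool_pos']; w=cloud(snap('side',name)).reshape(-1,3); h=np.array([np.cos(np.radians(c)),np.sin(np.radians(c))])
    d=w-t; f=d[:,:2]@h; l=d[:,0]*h[1]-d[:,1]*h[0]
    m=(abs(l)<.012)&(f<-.025)&(f>-.14)&(d[:,2]<.0)&(w[:,2]>.09); f=f[m];z=d[m,2]
    for a in np.arange(-.135,-.02,.015):
        k=abs(f-a)<.0075
        if k.sum()>2: print(a.round(3),k.sum(),np.median(f[k]).round(4),np.median(z[k]).round(4))
E
python3 -c "from sag2 import *; go('s20')"
```

```text
clock: 30.3
tool_pos: [0.4029, -0.1279, 0.2191]
eef_rot: [0.681, 0.732, 0.0, 0.0]
contact_force: [0.5, 0.5, -0.4]
opening: 0.101
tool_pos: [0.4031, -0.127, 0.2188]
opening: 0.111
-0.105 37 -0.1021 -0.0853
-0.09 64 -0.0897 -0.0776
-0.075 65 -0.0758 -0.0673
-0.06 46 -0.0606 -0.0557
-0.045 36 -0.0442 -0.0437
-0.03 31 -0.0307 -0.0346
```

```bash
python3 -m inch '[[0,0,0,0,0],[0.03,-0.3,-0.31,0,0],[0.03,-0.43,-0.43,0,0],[0.04,-0.43,-0.43,0,0],[0.04,-0.43,-0.43,0,0]]' 40 |grep -E 'pos|force'; python3 -c "from sag2 import *; go('s21')"; python3 -m inch '[[0.03,-0.43,-0.43,0,0],[0.03,-0.43,-0.43,0,0],[0.03,-0.43,-0.43,0,0],[0.03,-0.3,-0.3,0,0],[0,-0.2,-0.2,0,0]]' 20 |grep -E 'pos|force'; python3 -m inch '[[0,0,0,0,0]]' 6 |grep -E 'pos|force'
```

```text
tool_pos: [0.406, -0.1692, 0.1778]
contact_force: [-0.1, -0.3, -0.3]
-0.135 79 -0.1347 -0.0575
-0.12 81 -0.1218 -0.0493
-0.06 65 -0.0586 -0.0803
-0.045 47 -0.0454 -0.0648
-0.03 40 -0.0317 -0.0483
tool_pos: [0.4092, -0.2134, 0.1335]
contact_force: [-1.4, -0.2, 0.4]
tool_pos: [0.4089, -0.2131, 0.1337]
contact_force: [0.4, -0.4, 0.1]
```

Run:
```python
from h import *
a=snap('side','s22')['pixels'][180:330,180:380]; b=snap('scene','c22')['pixels'][130:250,120:280]
cv2.imwrite('pics/v22.png',np.hstack([cv2.resize(a,(400,300)),cv2.resize(b,(400,300))])[:,:,::-1])
```

```text
(no output)
```

View pics/v22.png

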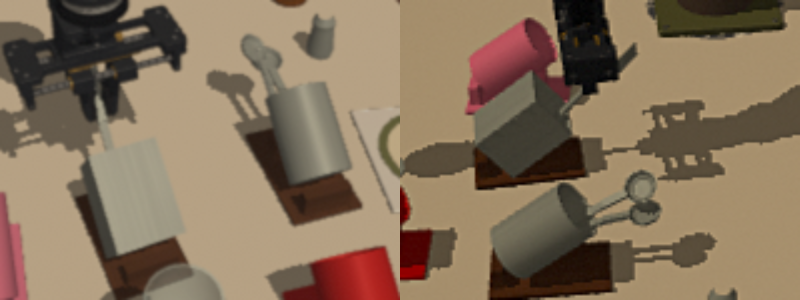

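```bash
python3 -m inch '[[0.01,-0.16,-0.11,0,0],[0.01,-0.16,-0.11,0,0],[0,0,0,0,0]]' 6|grep -E 'pos|force';  python3 -m inch '[[0.01,-0.12,-0.08,0,0],[0,0,0,0,0]]' |grep -E 'pos|force'; python3 -m inch '[[0,-0.08,-0.055,0,0],[0,0,0,0,0]]' |grep -E 'pos|force'; python3 -m inch '[[0.01,-0.08,-0.055,0,0],[0,0,0,0,0]]' |grep -E 'pos|force'
```

```text
tool_pos: [0.4097, -0.221, 0.1287]
contact_force: [0.2, 0.3, -1.3]
tool_pos: [0.41, -0.2239, 0.1267]
contact_force: [-0.5, 0.1, 0.3]
tool_pos: [0.41, -0.2258, 0.1254]
contact_force: [-1.0, 0.7, -0.5]
tool_pos: [0.4103, -0.2278, 0.124]
contact_force: [-0.8, -0.8, -0.5]
```

```bash
python3 -m inch '[[0,-0.08,-0.055,0,0],[0,0,0,0,0]]' 5|grep -E 'pos|force';  python3 -m inch '[[0.01,-0.08,-0.055,0,0],[0,0,0,0,0]]' |grep -E 'pos|force'; python3 -m inch '[[0,-0.08,-0.055,0,0],[0,0,0,0,0]]' |grep -E 'pos|force'
```

```text
tool_pos: [0.4102, -0.2298, 0.1226]
contact_force: [-0.5, -0.2, -1.3]
tool_pos: [0.4105, -0.2318, 0.1212]
contact_force: [0.0, -0.2, -0.7]
tool_pos: [0.4106, -0.2333, 0.1199]
contact_force: [0.2, 1.1, 0.6]
```

```bash
python3 -m inch '[[0,-0.06,-0.04,0,0],[0,0,0,0,0]]' 5|grep -E 'pos|force'; python3 -m inch '[[0,-0.03,-0.02,0,0],[0,0,0,0,0]]' 5|grep -E 'pos|force'
```

```text
tool_pos: [0.4106, -0.2339, 0.1191]
contact_force: [-1.1, 5.2, 3.4]
tool_pos: [0.4106, -0.2347, 0.1186]
contact_force: [-1.1, 4.6, 4.9]
```

```bash
python3 -m inch '[[0,0.08,0.06,0,0],[0,0,0,0,0]]' 3|grep -E 'pos|force'; python3 -m inch '[[0,0,0,0,14],[0,0,0,0,20],[0,0,0,0,50],[0,0,0,0,50]]'| grep -E 'pos|force'; python3 -m inch '[[0,0,0.5,0,50],[0,0,1,0,50],[0,0,1,0,50],[0,0.4,1,0,50],[0,1,0.6,0,50]]' | grep -E 'clock|pos|force'
python3 - <<'E'
from h import *
a=snap('side','s23')['pixels'][100:350,170:420]; b=snap('scene','c23')['pixels'][130:280,80:320]; s=snap('wrist','w23')
cv2.imwrite('pics/v23.png',np.hstack([cv2.resize(a,(350,350)),cv2.resize(b,(450,350))])[:,:,::-1])
w=cloud(s); h=np.array([np.cos(np.radians(94.4)),np.sin(np.radians(94.4))]); o=np.array([.420,-.351])
f=(w[...,:2]-o)@h; l=(w[...,0]-o[0])*h[1]-(w[...,1]-o[1])*h[0]
m=(abs(l)<.03)&(f>.06)&(w[...,2]>.05)&(w[...,2]<.17)&(f<.25); f,l,z=f[m],l[m],w[m][:,2]
for y in np.arange(.09,.25,.008):
    k=abs(f-y)<.004
    if k.sum()>3: print(y.round(3),k.sum(),l[k].min().round(3),l[k].max().round(3),np.median(z[k]).round(4))
E
```

```text
tool_pos: [0.4105, -0.2344, 0.1201]
contact_force: [-0.5, -0.8, -0.4]
tool_pos: [0.4105, -0.2339, 0.12]
contact_force: [0.2, 0.0, 0.8]
clock: 34.8
tool_pos: [0.4109, -0.2005, 0.224]
contact_force: [0.1, 0.6, 0.9]
0.09 344 -0.03 0.03 0.0594
0.098 391 -0.03 0.03 0.065
0.106 470 -0.03 0.03 0.0697
0.114 74 -0.006 0.004 0.0793
0.122 90 -0.006 0.004 0.0849
0.13 104 -0.006 0.004 0.0879
0.138 100 -0.006 0.003 0.0904
0.146 105 -0.008 0.003 0.0932
0.154 196 -0.009 0.006 0.0931
0.162 285 -0.015 0.01 0.0936
0.17 328 -0.014 0.01 0.094
0.178 340 -0.015 0.01 0.0949
0.186 216 -0.015 0.01 0.0973
0.194 211 -0.015 0.01 0.1017
0.202 219 -0.015 0.011 0.1055
0.21 226 -0.015 0.01 0.1089
```

View pics/v23.png

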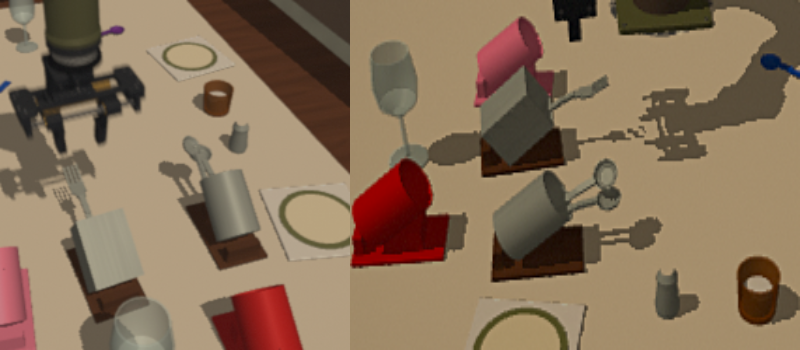

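```bash
python3 -m inch '[[0,0,0.5,0,50],[0,0,0,0,50]]'|grep -E 'clock|pos'; python3 -c "from plant import r; print(r.finish_job())"
```

```text
clock: 35.15
tool_pos: [0.4107, -0.1998, 0.2351]
the job is handed in; nothing more can be done
None
```

Both spoons are in the round holder and the fork is in the square one, handle first, in that order. I handed the job in at about 35 s, with the gripper open and clear.

- **Method:** I gripped each piece at the neck and let the handle swing down in a light grip. I then slid it in along the holder's axis in steps of about 2 mm until I felt the bottom.
- **Contact forces:** The end was felt at about 5 N for the first spoon and about 6 N each for the second spoon and the fork.
- **Where the ends rest:** From the camera data, the first spoon's end and the fork's end lie within about 1 mm and 3 mm of the holder floor. That is about the accuracy of the measurement.
- **A check that disagreed:** After I released the second spoon, its end appeared about 5 mm off the floor. I gripped it again and pushed gently. It hit solid resistance, rising to about 10 N, and moved only 1–2 mm. I took that as resting on the bottom, backed off and released it, but I could not see inside the holder to confirm.
- **Everything else:** The last pictures show all three pieces leaning steadily. The big wine glass, candle glass, salt shaker and look-alikes seem to be where they were, by eye. I did not measure them again, and the small wine glass was only partly in view.

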